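# Wind the lab lift up to its pointer

## Task

Take the larger crank by its black grip, fit its open hub down over the upright shaft of the screw lift, and wind it clockwise (seen from above) until the lift's plate is level with the small steel pointer beside it. Then let go and leave the crank on the shaft. Touch the lift only with the crank, and do not shift the pointer.

Things in the scene. Friction and masses are not known exactly. Their poses are not given: they have to be found in the camera images.
- crank: Larger of two cranks (the other: 30 mm square hub, does not fit). Origin under hub centre, z up, x to the grip. Hub 44 mm wide, 26 high, 22 mm hole; lowest 12 mm are two lugs at +y and -y, 22 mm apart, 20 mm long in x. Grip: black upright cylinder, 24 mm thick, axis at x 70, z 26 to 82 mm, spins stiffly on the crank (one grasp serves). Flat arm z 14 to 24, counterweight to x -41 mm; 0.2 kg.
- lift: Grey screw lift, fixed. Origin on the shaft axis at table level, z up, x to the plate side. Base x -50 to 200, y -100 to 130 mm; bridge over it, top at z 142 mm. Turning its shaft clockwise seen from above raises the plate 50 mm a turn; it takes about 0.2 N m (3 N at the crank's grip) and stays where left.
- lift_shaft: The lift's upright shaft. Origin as the lift's. 52 mm flange, top at z 160 mm, on which the seated crank's lugs rest (crank origin at z 160); above it a 14 mm post to z 202, last 12 mm tapered. Cross pin through the post along this body's x, 44 mm long, 8 thick, top at z 169: the crank goes down with its arm in line with the pin, either way round, within 30 deg, and has that play before it drives.
- plate_edge (a point): Point on the top face of the lift's square aluminium plate (140 x 140 x 8 mm, top 50 mm above the table at the start, a flat glass dish on it), at the middle of its edge by the pointer: x 120, y 70 mm from the lift's origin. Rises with the plate, 70 mm at most.
- pointer_tip (a point): Tip of a thin steel pointer (12 mm wide, 4 thick) on a black slider with a brass knob, on a post at the plate's +y side: x 120, y 73 mm from the lift's origin. It marks the height wanted for the plate's top, 25 to 50 mm above its start.
Things that resemble listed ones, but are neither listed nor needed, are in the scene too. What is shaped like the crank but yellow is not meant.

How it is judged (in metres and radians):
On the way:
1. the crank's hub sits over the lift's shaft, lugs beside the pin (horizontal distance between crank and lift below 0.008 m and z of crank in the frame of lift between 0.15 and 0.167 m), for 0.1 s.
At the end, for the whole second after the job is handed in: The plate's top is within 10 mm of the pointer's height, and the crank is at rest, left on the shaft: its hub within 8 mm of the shaft's axis and seated to within 7 mm (all of step 1 and z of plate_edge in the frame of pointer_tip between -0.01 and 0.01 m and linear speed of crank below 0.02 m/s); the robot touches nothing.
It fails at once if the gripper or arm presses the lift itself with more than 4 N (contact force between any of the fingers, the arm and lift above 4 N).
It fails at once if the pointer is shifted by more than 5 mm (distance of pointer_tip from where it was at the start of the episode above 0.005 m).
It also fails if it takes over 58 s, if anything falls off the work surface, if the arm or the gripper's body presses on something with over 40 N, if the wrist force passes 120 N, or if a joint passes its speed limit or range.

## Robot

A 6-joint arm with a two-finger parallel gripper is mounted at the origin on the work surface. World frame = base frame: x ahead of the robot, y to its left, z up, the work surface at z = 0. Lengths are in mm, angles in rad, forces in N, time in s.
With the tool pointing down it reaches from about 350 to 975 mm from the base axis. Payload 7.1 kg.
Tool frame: the origin (TCP) lies midway between the tips of the shut fingers; the grasp point (between the pads) lies 19 mm behind it; z points along the fingers, y is the line along which they close (so a half turn about z gives the same grasp; the last joint's range is limited). The gripper opens to 88 mm and grips with 3 to 60 N. Pads are 20 mm wide; open, the fingers measure 115 mm over their backs; the gripper's body (75 mm by 178 mm) begins 61 mm behind the grasp point.
Start: joints at [1.099, 0.423, 1.63, -0, 1.089, -0.019], TCP at [273.396, 562.014, 222.675] pointing down, gripper open.
Joint ranges: [-3, 3], [-0.9, 2.11], [0.09, 2.58], [-1.31, 4.45], [0.11, 2.69], [-2.54, 2.54]. Speed limits (rad/s): [2.39, 2.39, 3.01, 3.14, 3.14, 3.14].

## Interface

Orientations are given as a rotation vector (axis times angle).
In Python, from workcell import ctrl gives the robot as it stands. The module is installed in compiled form; this text tells all that it offers.
- The arm moves only by the tool servo_tool, never from a script. Its argument "increments" is a list of rows, each a list of 7 numbers: the shift along the world's x, y, z in cm, then the turn, a rotation vector about the world's x, y, z in degrees, then the opening, from -1 (shut) to 1 (fully open). A call has 1 to 20 rows; each row is the pose to reach, as a shift and turn from the pose commanded when the call began; what a row does not reach only later rows make up. A row lasts 1/12 s, in which the tool goes at most 41.7 mm and 7.16 degrees, less where a joint would pass 70% of its speed; a pose out of reach is approached as far as the arm can. A call with a gripper value outside its range is refused whole. The fingers move at their own pace and stop on an object; the grip force is fixed at half the most. Time passes only in rows, so rows that repeat a pose let the fingers close. It gives the time, the measured TCP pose, the force, the opening and the grip force at its end, in the units of the state.
- ctrl.get_obs(): the state, without advancing time (a new reading comes with each control period).
- ctrl.get_image(name): name is "scene" or "top" or "wrist"; returns a dict with "image" (480x640x3 uint8, red, green, blue), "fx", "fy", "cx", "cy" (pixels), "extrinsics" (4x4, takes a point from camera to world coordinates); the wrist camera has in their place "tool_from_camera" (4x4, takes a point from camera to tool coordinates, whose origin is the TCP and whose axes are the flange's). Camera axes: x right, y up, looking along -z (the intrinsics and any distortion apply to the point x, -y, -z); pixel columns grow to the right and rows downward; lengths in mm; the calibration is good to about 2 mm. A picture is of the moment at which its call begins: read the wrist's pose just before it. There is no depth.
- ctrl.close_job(): hands the job in; it is judged then, once.
The state is a dict: "t": time; "qpos": joint angles; "qvel": joint speeds; "joint_torque": joint torques, N m; "ee_pos": TCP position; "orientation": TCP orientation; "ft_force": force on the tool from outside, world axes, zero at the start; "moment": the same for the moment, N m; "width": finger opening in mm; "grasp_force": force on a finger pad.
Only numpy, scipy, OpenCV 4.12 (cv2) and the standard library are available. Lean on these libraries where they do the work, as an engineer would, in place of code of your own. Each camera call takes 0.05 s, during which the arm holds its last target. There are 200 camera calls.

## Working session

There is one attempt and no reset: what is moved stays moved. The work goes in short steps, Python scripts to look and compute and a tool call to move; the robot and the scene stay as the last step left them, time stands still between calls to the robot, and variables do not carry over. Pictures are saved under pics/ and viewed, at most 11 in all, crops included, and the job is handed in when it is done.

Besides the shell and the picture viewer there is one more tool, called after ">>>" in YAML: its name, and indented under it one key for each argument. servo_tool: Moves the arm, as the interface text tells. Its arguments: {"type":"object","properties":{"increments":{"type":"array","items":{"type":"array","items":{"type":"number"}}}},"required":["increments"]}

```bash
mkdir -p pics; cat > h.py <<'E'
import numpy as np, cv2
from workcell import ctrl
from scipy.spatial.transform import Rotation as R
def cam(name):
    o=ctrl.get_obs(); d=ctrl.get_image(name)
    if name=="wrist":
        T=np.eye(4); T[:3,:3]=R.from_rotvec(o["orientation"]).as_matrix(); T[:3,3]=o["ee_pos"]
        d["extrinsics"]=T@np.array(d["tool_from_camera"])
    return d
def ray(d,u,v):
    E=np.array(d["extrinsics"]); r=E[:3,:3]@np.array([(u-d["cx"])/d["fx"],-(v-d["cy"])/d["fy"],-1.])
    return E[:3,3],r/np.linalg.norm(r)
def onz(d,u,v,z):
    o,r=ray(d,u,v); return o+r*(z-o[2])/r[2]
def proj(d,p):
    E=np.array(d["extrinsics"]); q=E[:3,:3].T@(np.array(p)-E[:3,3])
    return np.array([d["cx"]+d["fx"]*q[0]/-q[2], d["cy"]-d["fy"]*q[1]/-q[2]])
def tri(d1,p1,d2,p2):
    o1,r1=ray(d1,*p1);o2,r2=ray(d2,*p2)
    s=np.linalg.lstsq(np.array([r1,-r2]).T,o2-o1,rcond=None)[0]
    a,b=o1+s[0]*r1,o2+s[1]*r2; return (a+b)/2,np.linalg.norm(a-b)
def save(d,n): cv2.imwrite(f"pics/{n}.png",d["image"][:,:,::-1])
E
python3 - <<'E'
from h import *
import pickle
for n in("scene","top"):
    d=cam(n); save(d,n+"0"); pickle.dump(d,open(n+".pkl","wb"))
    print(n,d["fx"],d["cx"],d["cy"],np.round(d["extrinsics"],3).tolist(),[k for k in d])
E
```

```text
scene 480.7668988483254 319.09843127338877 240.07381671927214 [[-0.014, -0.867, 0.497, 1037.612], [1.0, -0.009, 0.012, -86.769], [-0.006, 0.497, 0.867, 923.414], [0.0, 0.0, 0.0, 1.0]] ['image', 'fx', 'fy', 'cx', 'cy', 'extrinsics']
top 434.57615881326916 326.40382225812283 238.49656537957657 [[0.063, 0.975, -0.213, 393.19], [-0.998, 0.063, -0.007, -111.087], [0.006, 0.213, 0.977, 882.527], [0.0, 0.0, 0.0, 1.0]] ['image', 'fx', 'fy', 'cx', 'cy', 'extrinsics']
```

View pics/scene0.png

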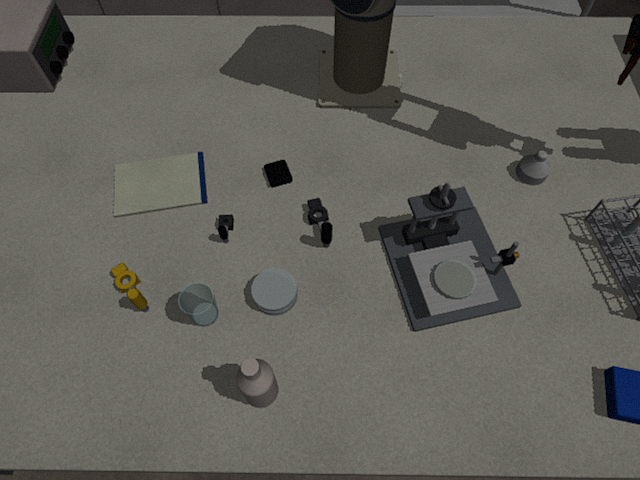

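View pics/top0.png

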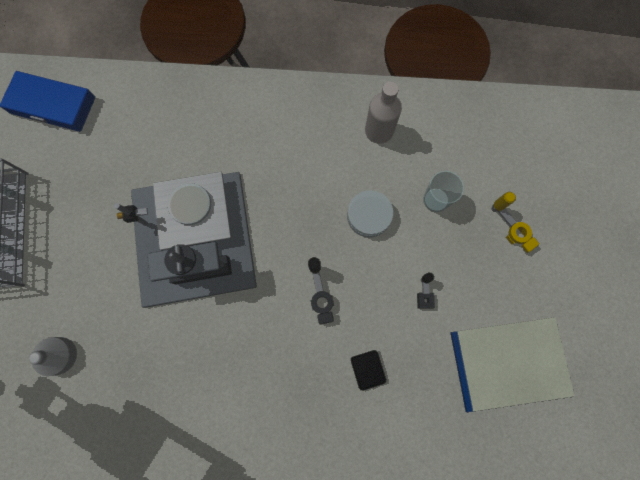

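Scene view: the larger dark crank has its hub at (317,213) and grip at (327,232). In top, the hub is at (322,301) and the grip at (315,265).

What could be taken for it:
- The small square-hub crank, scene (225,222) / top (427,290).
- The yellow crank, scene (125,280) / top (520,233).
- The black box, scene (278,173).

I choose the ring-hub dark crank. The lift is at scene (450,260), with its shaft at (445,190). The pointer is at scene (500,260).

```bash
python3 - <<'E'
from h import *
import pickle
s=pickle.load(open("scene.pkl","rb"));t=pickle.load(open("top.pkl","rb"))
def crop(d,u,v,w,h,k):
    c=d["image"][v:v+h,u:u+w,::-1]; c=cv2.convertScaleAbs(c,alpha=1.6,beta=15)
    return cv2.resize(c,None,fx=k,fy=k,interpolation=cv2.INTER_CUBIC)
# scene lift 375..535,175..335 ; top lift 110..270,165..315
a=crop(s,375,175,160,160,2.5); b=crop(t,110,160,160,160,2.5)
c=crop(s,295,190,50,62,3.2)
e=crop(t,290,245,60,85,2.3)
top=np.hstack([a,b]); bot=np.zeros((200,800,3),np.uint8)
bot[:c.shape[0],:c.shape[1]]=c[:200]; bot[:e.shape[0],400:400+e.shape[1]]=e[:200]
cv2.imwrite("pics/m1.png",np.vstack([top,bot]))
print(tri(s,(327,226),t,(315,262)))
# grip mask: dark
for n,d,(u0,v0,u1,v1) in(("s",s,(300,190,345,250)),("t",t,(300,245,340,330))):
    g=cv2.cvtColor(d["image"],cv2.COLOR_RGB2GRAY)[v0:v1,u0:u1]
    m=(g<30).astype(np.uint8); N,L,S,C=cv2.connectedComponentsWithStats(m)
    for i in range(1,N):
        if S[i,4]>15: print(n,S[i]+np.array([u0,v0,0,0,0]),C[i]+[u0,v0])
E
```

```text
(array([521.7776959 , -84.74735282,  81.94243104]), np.float64(3.767414687688663))
s [308 199  24  45 483] [320.2505176  220.84886128]
t [311 265   9   7  25] [315.08 268.68]
```

View pics/m1.png

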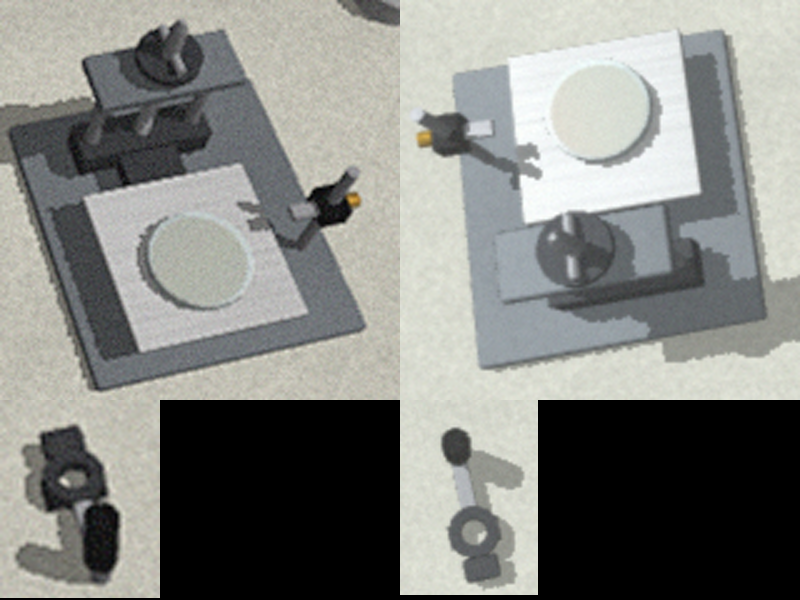

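```bash
python3 - <<'E'
from h import *
import pickle
s=pickle.load(open("scene.pkl","rb"));t=pickle.load(open("top.pkl","rb"))
S=lambda x,y:(375+x/2.5,175+y/2.5); T=lambda x,y:(110+(x-400)/2.5,160+y/2.5)
np.set_printoptions(precision=1,suppress=True)
print("flange",tri(s,S(169,55),t,T(575,249)),onz(s,*S(169,55),160),onz(t,*T(575,249),160))
print("tip",tri(s,S(290,212),t,T(494,128)))
for n,d,c in(("s",s,[S(10,130),S(362,328),S(98,390),S(215,30)]),("t",t,[T(453,73),T(724,30),T(765,318),T(480,367)])):
    print(n,[onz(d,*p,15) for p in c])
for n,d,c in(("s plate",s,[S(85,200),S(250,165),S(308,312),S(138,352)]),("t",t,[T(508,57),T(678,30),T(700,195),T(525,222)])):
    print(n,[onz(d,*p,50) for p in c])
C=lambda x,y:(295+x/3.2,190+y/3.2); E=lambda x,y:(290+(x-400)/2.3,245+(y-400)/2.3)
print("hub",onz(s,*C(75,477-400),26),onz(t,*E(474,532),26))
print("grip top",onz(s,*C(104,512-400),82),onz(t,*E(456,440),82))
print("post top proj",proj(t,[*onz(t,*T(575,249),160)[:2],202]), T(570,215))
E
```

```text
flange (array([499.4, 139.5, 156.2]), np.float64(1.1606979019897243)) [501.9 139.  160. ] [498.9 137.6 160. ]
tip (array([598.4, 237.9,  85.2]), np.float64(1.447512578775088))
s [array([482.1,  32.4,  15. ]), array([666.2, 306.6,  15. ]), array([720.6,  89.9,  15. ]), array([371.5, 227.7,  15. ])]
t [array([661.6, 309.1,  15. ]), array([714.2,  87.4,  15. ]), array([474.4,  29.2,  15. ]), array([421.7, 249.4,  15. ])]
s plate [array([570.3,  86.1,  50. ]), array([535.8, 226.3,  50. ]), array([667.6, 252. ,  50. ]), array([702.1, 116.3,  50. ])]
t [array([667. , 250.2,  50. ]), array([698.8, 116.5,  50. ]), array([563.8,  83.7,  50. ]), array([533.6, 217.1,  50. ])]
hub [ 456.5 -101.8   26. ] [ 452.  -104.4   26. ]
grip top [519.3 -81.9  82. ] [521.  -85.5  82. ]
post top proj [171.4 255.2] (178.0, 246.0)
```

```bash
python3 - <<'E'
from h import *
np.set_printoptions(precision=3,suppress=True)
o=ctrl.get_obs(); print(o["t"],o["orientation"],R.from_rotvec(o["orientation"]).as_matrix())
d=cam("wrist"); print(d["tool_from_camera"],d["fx"])
E
```

```text
0.1 [-0.705 -3.061  0.002] [[-0.899  0.437 -0.001]
 [ 0.437  0.899 -0.001]
 [ 0.    -0.001 -1.   ]]
[[   0.       0.962    0.272   73.958]
 [   1.      -0.001    0.001   -0.354]
 [   0.001    0.272   -0.962 -162.091]
 [   0.       0.       0.       1.   ]] 395.31724610730913
```

>>> servo_tool:
  increments:
    - [10, -10, 15, 0, 0, 0, 0.14]
    - [18, -34, 20, 0, 0, 0, 0.14]
    - [18, -34, 20, 0, 0, 0, 0.14]
    - [18, -34, 20, 0, 0, 0, 0.14]
    - [18, -34, 20, 0, 0, 0, 0.14]
    - [18, -34, 20, 0, 0, 0, 0.14]
    - [18, -34, 20, 0, 0, 0, 0.14]
    - [18, -34, 20, 0, 0, 0, 0.14]
    - [18, -34, 20, 0, 0, 0, 0.14]
    - [18, -34, 20, 0, 0, 0, 0.14]
    - [18, -34, 20, 0, 0, 0, 0.14]
    - [18, -34, 20, 0, 0, 0, 0.14]
    - [18, -34, 20, 0, 0, 0, 0.14]
    - [18, -34, 20, 0, 0, 0, 0.14]
    - [18, -34, 20, 0, 0, 0, 0.14]
    - [18, -34, 20, 0, 0, 0, 0.14]

```text
t: 1.48
ee_pos: [452.6, 222.9, 421.8]
orientation: [-0.702, -3.061, 0.001]
ft_force: [0.2, 0.6, 0.7]
width: 50.2
grasp_force: 0.0
```

```bash
python3 - <<'E'
from h import *
import pickle
d=cam("wrist"); pickle.dump(d,open("w1.pkl","wb")); save(d,"w1")
np.set_printoptions(precision=1,suppress=True)
print(proj(d,[500,138.5,160]),proj(d,[598,238,85]),d["extrinsics"][:3,3])
E
```

```text
[269.6 269.2] [375.2 281.6] [386.2 254.9 583.9]
```

View pics/w1.png

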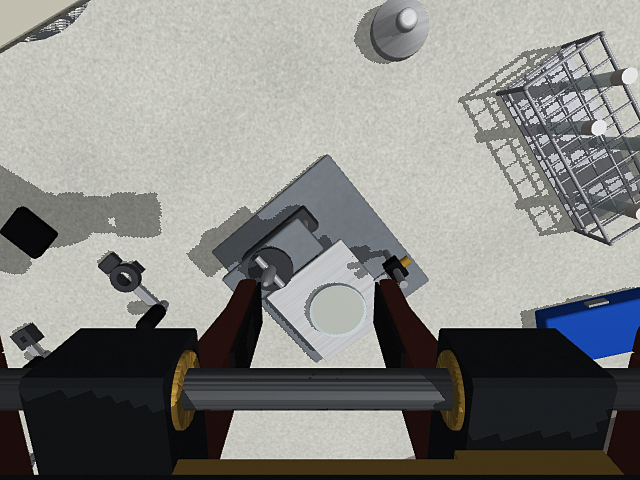

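Wrist view: the flange is at (268,268), matching the prediction, with the bright pin and post on it. The pointer is at (385,268). The crank is at lower left, hub (127,275) and grip (150,317). I'll zoom in on both.

```bash
python3 - <<'E'
from h import *
import pickle
d=pickle.load(open("w1.pkl","rb")); I=cv2.convertScaleAbs(d["image"][:,:,::-1],alpha=1.4,beta=10)
a=cv2.resize(I[235:305,235:305],(560,560),interpolation=cv2.INTER_CUBIC)
b=cv2.resize(I[240:340,90:180],(240,267),interpolation=cv2.INTER_CUBIC)
c=cv2.resize(I[240:310,355:425],(240,240),interpolation=cv2.INTER_CUBIC)
M=np.zeros((560,800,3),np.uint8); M[:,:560]=a; M[:267,560:]=b; M[280:520,560:]=c
cv2.imwrite("pics/m2.png",M)
P=[500,138.5]
print("axis crop px",[np.round((proj(d,[*P,z])-235)*8) for z in(165,202)])
E
```

```text
axis crop px [array([273., 285.]), array([238., 384.])]
```

View pics/m2.png

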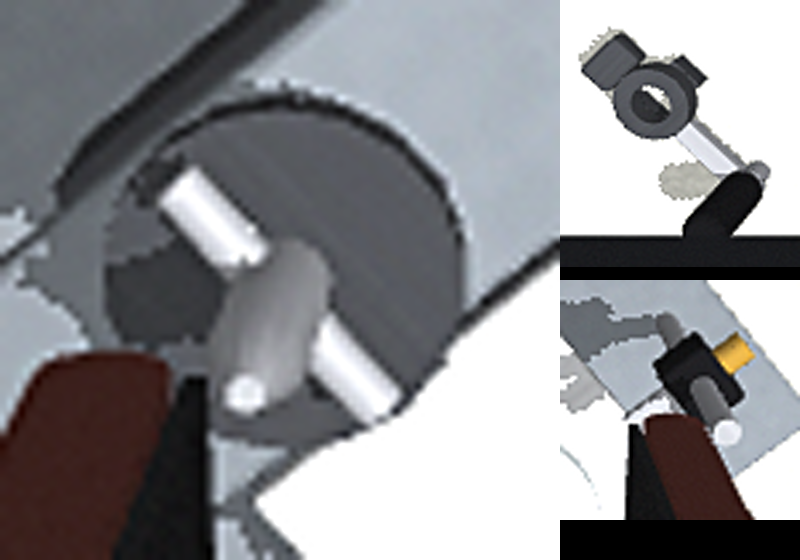

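```bash
python3 - <<'E'
from h import *
import pickle
np.set_printoptions(precision=1,suppress=True)
d=pickle.load(open("w1.pkl","rb"));s=pickle.load(open("scene.pkl","rb"));t=pickle.load(open("top.pkl","rb"))
q=lambda x,y:(235+x/8,235+y/8)
a,b=onz(d,*q(180,188),168),onz(d,*q(380,402),168)
print(a,b,(a+b)/2,np.linalg.norm(a-b),np.degrees(np.arctan2(*(b-a)[[1,0]])))
print("post top",onz(d,*q(245,393),202),"flange",onz(d,*q(285,272),160))
# intended lift yaw from tip
print("hub",onz(d,90+94/2.667,240+95/2.667,26), "grip base",onz(d,90+200/2.667,240+170/2.667,26))
print("ptr post top",tri(d,(355+167/3.43,240+152/3.43),t,(110+15/2.5,160+115/2.5)))
E
```

```text
[480.9 134.4 168. ] [521.3 144.9 168. ] [501.1 139.6 168. ] 41.64908962621951 14.469885465861047
post top [501.5 138.7 202. ] flange [500.3 139.6 160. ]
hub [450.6 -98.8  26. ] grip base [516.  -69.3  26. ]
ptr post top (array([590. , 268.9, 143.9]), np.float64(1.8006660888116794))
```

>>> servo_tool:
  increments:
    - [6.7, -30.7, -22, 0, 0, -48, 0.14]
    - [6.7, -30.7, -22, 0, 0, -48, 0.14]
    - [6.7, -30.7, -22, 0, 0, -48, 0.14]
    - [6.7, -30.7, -22, 0, 0, -48, 0.14]
    - [6.7, -30.7, -22, 0, 0, -48, 0.14]
    - [6.7, -30.7, -22, 0, 0, -48, 0.14]
    - [6.7, -30.7, -22, 0, 0, -48, 0.14]
    - [6.7, -30.7, -22, 0, 0, -48, 0.14]
    - [6.7, -30.7, -22, 0, 0, -48, 0.14]
    - [6.7, -30.7, -22, 0, 0, -48, 0.14]
    - [6.7, -30.7, -22, 0, 0, -48, 0.14]
    - [6.7, -30.7, -22, 0, 0, -48, 0.14]
    - [6.7, -30.7, -22, 0, 0, -48, 0.14]
    - [6.7, -30.7, -22, 0, 0, -48, 0.14]

```text
t: 2.7
ee_pos: [520.9, -83.6, 203.9]
orientation: [1.886, 2.51, 0.002]
ft_force: [0.7, 0.4, -0.1]
width: 50.1
grasp_force: 0.0
```

```bash
python3 - <<'E'
from h import *
import pickle
d=cam("wrist"); pickle.dump(d,open("w2.pkl","wb")); save(d,"w2")
np.set_printoptions(precision=1,suppress=True)
o=ctrl.get_obs();print(o["ee_pos"],o["qpos"],R.from_rotvec(o["orientation"]).as_matrix())
print(proj(d,[520,-84,82]),proj(d,[453,-102,26]))
E
```

```text
[520.9 -83.7 203.9] [-0.2  0.3  1.9  0.   1.  -0.5] [[-0.3  1.   0. ]
 [ 1.   0.3 -0. ]
 [-0.   0.  -1. ]]
[315.8 232.1] [236.9 214.4]
```

View pics/w2.png

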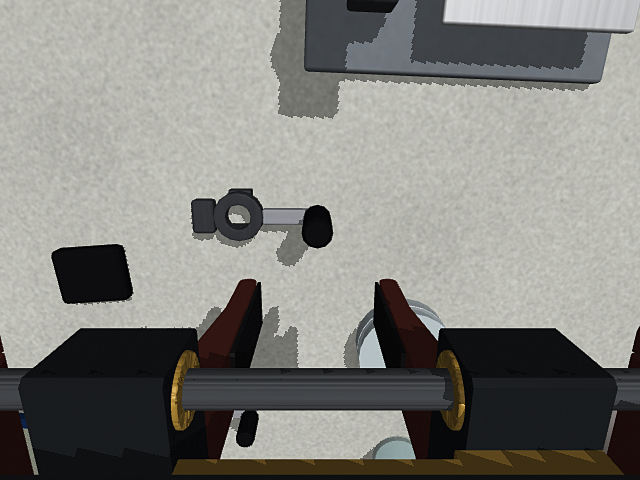

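```bash
python3 - <<'E'
from h import *
import pickle
np.set_printoptions(precision=1,suppress=True)
d=pickle.load(open("w2.pkl","rb")); g=cv2.cvtColor(d["image"],cv2.COLOR_RGB2GRAY)
m=(g[195:256,295:340]<32).astype(np.uint8); N,L,S,C=cv2.connectedComponentsWithStats(m); i=1+S[1:,4].argmax()
x,y,w,h,_=S[i]; print(x+295,y+195,w,h)
u=x+295+(w-1)/2; v=y+195+h-1-w/2
G=onz(d,u,v,82); H=onz(d,239,216,26); Gb=onz(d,u,y+195+w/2*.85,26); print(G,Gb,H,np.linalg.norm((G-H)[:2]),np.degrees(np.arctan2(*(G-H)[[1,0]])))
E
```

```text
302 205 31 43
[520.8 -83.3  82. ] [521.4 -85.7  26. ] [ 455.1 -102.9   26. ] 68.48934831206267 16.566884503717716
```

The crank's hub is at (239,216) and its grip top at (317,232). The grip is directly under the TCP, and the arm is in line with the closing axis. I'll descend and grip.

>>> servo_tool:
  increments:
    - [0, 0, -4, 0, 0, 0, 0.14]
    - [0, 0, -8, 0, 0, 0, 0.14]
    - [0, 0, -11, 0, 0, 0, 0.14]
    - [0, 0, -13.5, 0, 0, 0, 0.14]
    - [0, 0, -15, 0, 0, 0, 0.14]
    - [0, 0, -16.2, 0, 0, 0, 0.14]
    - [0, 0, -16.2, 0, 0, 0, 0.14]
    - [0, 0, -16.2, 0, 0, 0, -1]
    - [0, 0, -16.2, 0, 0, 0, -1]
    - [0, 0, -16.2, 0, 0, 0, -1]
    - [0, 0, -16.2, 0, 0, 0, -1]
    - [0, 0, -16.2, 0, 0, 0, -1]
    - [0, 0, -16.2, 0, 0, 0, -1]
    - [0, 0, -16.2, 0, 0, 0, -1]
    - [0, 0, -16.2, 0, 0, 0, -1]

```text
t: 4.0
ee_pos: [521.3, -85.1, 41.7]
orientation: [1.889, 2.508, 0.001]
ft_force: [0.3, 0.2, 8.2]
width: 23.4
grasp_force: 30.0
```

>>> servo_tool:
  increments:
    - [0, 0, 2, 0, 0, 0, -1]
    - [0, 0, 5, 0, 0, 0, -1]
    - [0, 0, 9, 0, 0, 0, -1]
    - [0, 0, 13, 0, 0, 0, -1]
    - [0, 0, 17, 0, 0, 0, -1]
    - [0, 0, 20, 0, 0, 0, -1]
    - [0, 0, 22, 0, 0, 0, -1]
    - [0.5, 2, 23, 0, 0, 0, -1]
    - [1, 5, 23, 0, 0, 0, -1]
    - [1.7, 8.5, 23, 0, 0, 0, -1]
    - [2.4, 12, 23, 0, 0, 0, -1]
    - [3, 15.5, 23, 0, 0, 0, -1]
    - [3.7, 19, 23, 0, 0, 0, -1]
    - [4.3, 22, 23, 0, 0, 0, -1]
    - [4.6, 23.8, 23, 0, 0, 0, -1]
    - [4.7, 24.4, 23, 0, 0, 0, -1]
    - [4.7, 24.4, 23, 0, 0, 0, -1]
    - [4.7, 24.4, 23, 0, 0, 0, -1]
    - [4.7, 24.4, 23, 0, 0, 0, -1]

```text
t: 5.58
ee_pos: [567.1, 157.7, 270.6]
orientation: [-1.891, -2.509, 0.001]
ft_force: [0.1, -0.2, -1.6]
width: 23.4
grasp_force: 30.0
```

```bash
python3 - <<'E'
from h import *
import pickle
np.set_printoptions(precision=1,suppress=True)
M=np.zeros((600,800,3),np.uint8)
for n,f in(("wrist","w3"),("scene","s3"),("top","t3")):
    d=cam(n); pickle.dump(d,open(f+".pkl","wb")); I=cv2.convertScaleAbs(d["image"][:,:,::-1],alpha=1.4,beta=10)
    p=proj(d,[501,139,202]); u,v=(int(x) for x in p); print(n,u,v,d["extrinsics"][:3,3])
    if n=="wrist": a=cv2.resize(I[v-65:v+65,u-100:u+100],(800,520)) ; A=(u,v); W=I[max(v-65,0):v+85,u-80:u+120]; x0,y0=u-80,max(v-65,0)
    elif n=="scene": B=I[v-35:v+35,u-50:u+50]; print("s0",u-50,v-35)
    else: Cc=I[v-35:v+35,u-50:u+50]; print("t0",u-50,v-35)
print("w0",x0,y0,W.shape)
M[:320,:W.shape[1]*2]=cv2.resize(W,None,fx=2,fy=2)[:320]
M[320:600,:400]=cv2.resize(B,(400,280),interpolation=cv2.INTER_CUBIC); M[320:600,400:]=cv2.resize(Cc,(400,280),interpolation=cv2.INTER_CUBIC)
cv2.imwrite("pics/m3.png",M); o=ctrl.get_obs(); print(o["ee_pos"],o["ft_force"],o["moment"])
E
```

```text
wrist 205 253 [546.9 228.8 432.6]
scene 447 183 [1037.6  -86.8  923.4]
s0 397 148
top 170 253 [ 393.2 -111.1  882.5]
t0 120 218
w0 125 188 (150, 200, 3)Traceback (most recent call last):
  File "<stdin>", line 12, in <module>
ValueError: could not broadcast input array from shape (300,400,3) into shape (320,400,3)
```

```bash
python3 - <<'E'
from h import *
import pickle
L=lambda f:(cv2.convertScaleAbs(pickle.load(open(f+".pkl","rb"))["image"][:,:,::-1],alpha=1.4,beta=10))
W=cv2.resize(L("w3")[188:338,125:325],(400,300)); B=cv2.resize(L("s3")[133:218,397:517],(395,280),interpolation=2)
C=cv2.resize(L("t3")[198:288,110:220],(342,280),interpolation=2)
M=np.zeros((580,740,3),np.uint8); M[:300,:400]=W; M[300:,:395]=B; M[300:,398:]=C
cv2.imwrite("pics/m3.png",M)
E
```

```text
(no output)
```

View pics/m3.png

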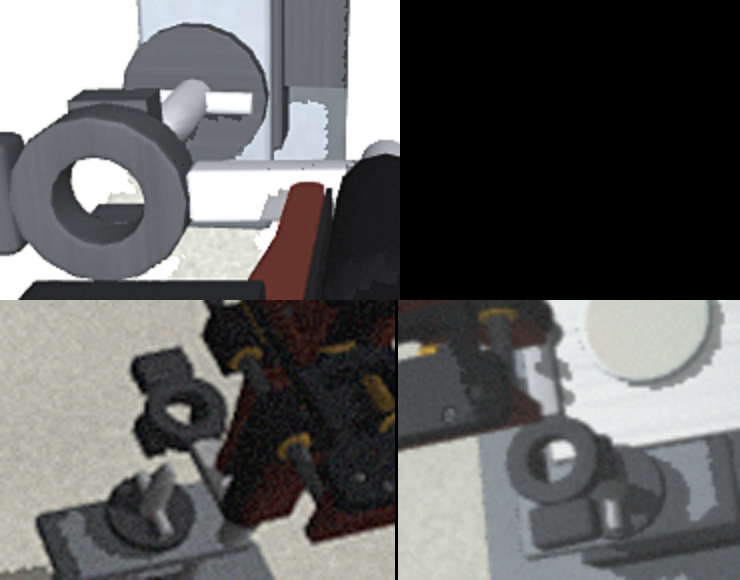

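```bash
cat > hub.py <<'E'
from h import *
import pickle
np.set_printoptions(precision=1,suppress=True)
w,s,t=[pickle.load(open(f+".pkl","rb")) for f in("w3","s3","t3")]
pw,ps,pt=(125+99.5/2,188+191/2),(397+185/3.29,133+112/3.29),(110+155/3.11,198+160/3.11)
print("tri",tri(s,ps,t,pt),tri(w,pw,t,pt),tri(w,pw,s,ps))
for d,p in((w,pw),(s,ps),(t,pt)): print(onz(d,*p,255))
print("flange",onz(w,125+196/2,188+92/2,160))
a,b=onz(w,125+190/2,188+211/2,253),onz(w,125+275/2,188+218/2,253);a2,b2=onz(w,125+190/2,188+163/2,253),onz(w,125+345/2,188+162/2,253)
print("arm yaw",[np.degrees(np.arctan2(*(y-x)[[1,0]])) for x,y in((a,b),(a2,b2))])
E
python3 hub.py
```

```text
tri (array([499.2, 139. , 248.3]), np.float64(0.012900507529108065)) (array([499. , 138.3, 250.1]), np.float64(0.3109380205100775)) (array([499.6, 138.4, 249.6]), np.float64(1.2069682892409581))
[500.5 140.6 255. ]
[504.6 136.8 255. ]
[498.1 136.4 255. ]
flange [501.9 140.4 160. ]
arm yaw [np.float64(10.939240244022335), np.float64(16.44084155212065)]
```

The triangulated hub is at (499.3,138.6), against the shaft at about (500.8,139.1), with the arm yaw at about 15° and the pin at 14.5°. They're aligned, so I'll descend gently with a 1 mm correction.

>>> servo_tool:
  increments:
    - [0.1, 0.05, -0.5, 0, 0, 0, -1]
    - [0.1, 0.05, -1.2, 0, 0, 0, -1]
    - [0.1, 0.05, -1.8, 0, 0, 0, -1]
    - [0.1, 0.05, -2.4, 0, 0, 0, -1]
    - [0.1, 0.05, -3, 0, 0, 0, -1]
    - [0.1, 0.05, -3.5, 0, 0, 0, -1]
    - [0.1, 0.05, -4, 0, 0, 0, -1]
    - [0.1, 0.05, -4.4, 0, 0, 0, -1]
    - [0.1, 0.05, -4.8, 0, 0, 0, -1]
    - [0.1, 0.05, -4.8, 0, 0, 0, -1]

```text
t: 6.57
ee_pos: [568.0, 159.5, 221.8]
orientation: [-1.889, -2.509, 0.002]
ft_force: [-0.3, -0.6, -0.9]
width: 23.2
grasp_force: 30.0
```

>>> servo_tool:
  increments:
    - [0, 0, -0.4, 0, 0, 0, -1]
    - [0, 0, -0.8, 0, 0, 0, -1]
    - [0, 0, -1.2, 0, 0, 0, -1]
    - [0, 0, -1.5, 0, 0, 0, -1]
    - [0, 0, -1.8, 0, 0, 0, -1]
    - [0, 0, -1.9, 0, 0, 0, -1]
    - [0, 0, -1.9, 0, 0, 0, -1]

```text
t: 7.15
ee_pos: [568.2, 159.5, 203.3]
orientation: [-1.889, -2.51, 0.001]
ft_force: [0.0, 0.1, -2.0]
width: 23.7
grasp_force: 30.0
```

```bash
python3 - <<'E'
from h import *
import pickle
np.set_printoptions(precision=2,suppress=True)
M=np.zeros((580,800,3),np.uint8)
for n,f in(("wrist","w4"),("scene","s4"),("top","t4")):
    d=cam(n); pickle.dump(d,open(f+".pkl","wb"))
L=lambda f:(cv2.convertScaleAbs(pickle.load(open(f+".pkl","rb"))["image"][:,:,::-1],alpha=1.4,beta=10))
M[:300,:400]=cv2.resize(L("w4")[188:338,105:305],(400,300)); M[300:,:395]=cv2.resize(L("s4")[143:228,397:517],(395,280),interpolation=2)
M[300:,398:740]=cv2.resize(L("t4")[198:288,110:220],(342,280),interpolation=2)
M[:300,400:]=cv2.resize(L("s4")[220:310,410:530],(400,300),interpolation=2)
cv2.imwrite("pics/m4.png",M); o=ctrl.get_obs(); print(o["ee_pos"],o["ft_force"],o["moment"])
E
```

```text
[568.53 159.54 203.85] [-0.64  0.24 -1.95] [-0.01 -0.06  0.  ]
```

View pics/m4.png

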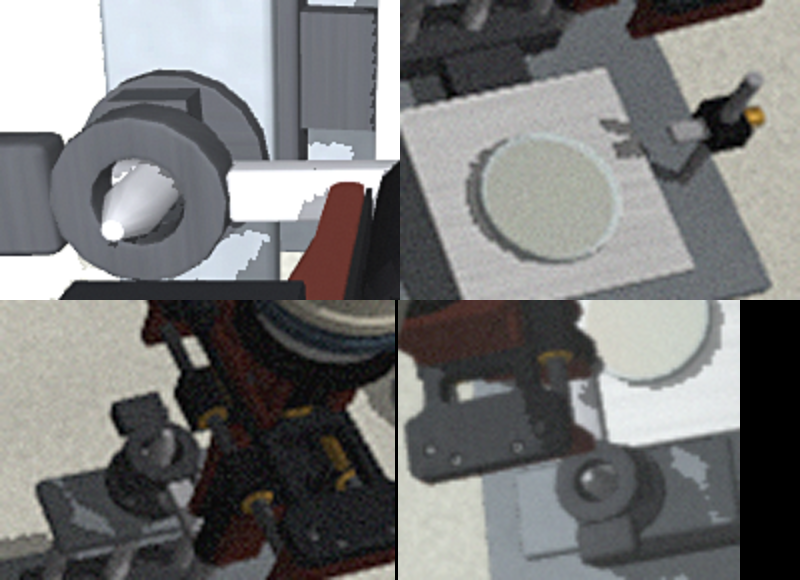

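The post stands inside the hub ring, seen through it at wrist-crop (112,230). The crank's arm is in line with the pin. I'll press down the last millimetres.

>>> servo_tool:
  increments:
    - [0, 0, -0.15, 0, 0, 0, -1]
    - [0, 0, -0.3, 0, 0, 0, -1]
    - [0, 0, -0.3, 0, 0, 0, -1]

```text
t: 7.55
ee_pos: [569.0, 159.7, 201.3]
orientation: [1.889, 2.509, 0.002]
ft_force: [0.1, -0.3, 3.6]
width: 23.6
grasp_force: 30.0
```

```bash
python3 - <<'E'
import numpy as np
f=np.radians(16.8-np.arange(10,301,10)); f0=np.radians(16.8)
P=np.c_[np.cos(f)-np.cos(f0),np.sin(f)-np.sin(f0)]*7
for k,p in enumerate(P): print((k+1)*10,p.round(2).tolist())
E
```

```text
10 [0.25, -1.19]
20 [0.29, -2.41]
30 [0.11, -3.62]
40 [-0.27, -4.78]
50 [-0.84, -5.86]
60 [-1.6, -6.82]
70 [-2.51, -7.63]
80 [-3.55, -8.27]
90 [-4.68, -8.72]
100 [-5.87, -8.97]
110 [-7.09, -9.01]
120 [-8.3, -8.84]
130 [-9.46, -8.46]
140 [-10.53, -7.88]
150 [-11.49, -7.13]
160 [-12.31, -6.22]
170 [-12.95, -5.18]
180 [-13.4, -4.05]
190 [-13.65, -2.85]
200 [-13.69, -1.63]
210 [-13.52, -0.42]
220 [-13.14, 0.73]
230 [-12.56, 1.81]
240 [-11.8, 2.77]
250 [-10.89, 3.58]
260 [-9.86, 4.22]
270 [-8.72, 4.68]
280 [-7.53, 4.93]
290 [-6.31, 4.97]
300 [-5.1, 4.79]
```

>>> servo_tool:
  increments:
    - [0.25, -1.2, 0, 0, 0, 0, -1]
    - [0.29, -2.4, 0, 0, 0, 0, -1]
    - [0.1, -3.6, 0, 0, 0, 0, -1]
    - [-0.27, -4.8, 0, 0, 0, 0, -1]
    - [-0.85, -5.85, 0, 0, 0, 0, -1]
    - [-1.6, -6.8, 0, 0, 0, 0, -1]
    - [-1.6, -6.8, 0, 0, 0, 0, -1]

```text
t: 8.13
ee_pos: [550.6, 89.5, 200.6]
orientation: [-1.891, -2.508, 0.002]
ft_force: [-2.6, 0.8, 4.6]
width: 23.4
grasp_force: 30.0
```

>>> servo_tool:
  increments:
    - [-0.9, -0.8, 0, 0, 0, 0, -1]
    - [-1.95, -1.45, 0, 0, 0, 0, -1]
    - [-3.1, -1.9, 0, 0, 0, 0, -1]
    - [-4.3, -2.15, 0, 0, 0, 0, -1]
    - [-5.5, -2.2, 0, 0, 0, 0, -1]
    - [-6.7, -2.05, 0, 0, 0, 0, -1]
    - [-7.85, -1.65, 0, 0, 0, 0, -1]
    - [-8.95, -1.1, 0, 0, 0, 0, -1]
    - [-9.9, -0.3, 0, 0, 0, 0, -1]
    - [-10.7, 0.6, 0, 0, 0, 0, -1]
    - [-11.35, 1.6, 0, 0, 0, 0, -1]
    - [-11.8, 2.75, 0, 0, 0, 0, -1]
    - [-12.05, 3.95, 0, 0, 0, 0, -1]
    - [-12.05, 3.95, 0, 0, 0, 0, -1]

```text
t: 9.3
ee_pos: [431.5, 132.7, 200.8]
orientation: [1.886, 2.512, 0.0]
ft_force: [3.8, -0.7, 5.2]
width: 23.5
grasp_force: 30.0
```

```bash
python3 - <<'E'
from h import *
import pickle
np.set_printoptions(precision=2,suppress=True)
for n,f in(("scene","s5"),("top","t5")):
    d=cam(n); pickle.dump(d,open(f+".pkl","wb"))
L=lambda f:(cv2.convertScaleAbs(pickle.load(open(f+".pkl","rb"))["image"][:,:,::-1],alpha=1.4,beta=10))
M=np.zeros((560,800,3),np.uint8)
M[:,:400]=cv2.resize(L("s5")[170:310,410:510],(400,560),interpolation=2)
M[:,400:]=cv2.resize(L("t5")[150:290,120:220],(400,560),interpolation=2)
cv2.imwrite("pics/m5.png",M); o=ctrl.get_obs(); print(o["ee_pos"],o["ft_force"],o["moment"])
E
```

```text
[431.59 131.87 200.76] [2.26 0.85 5.63] [ 0.12 -0.78  0.06]
```

View pics/m5.png

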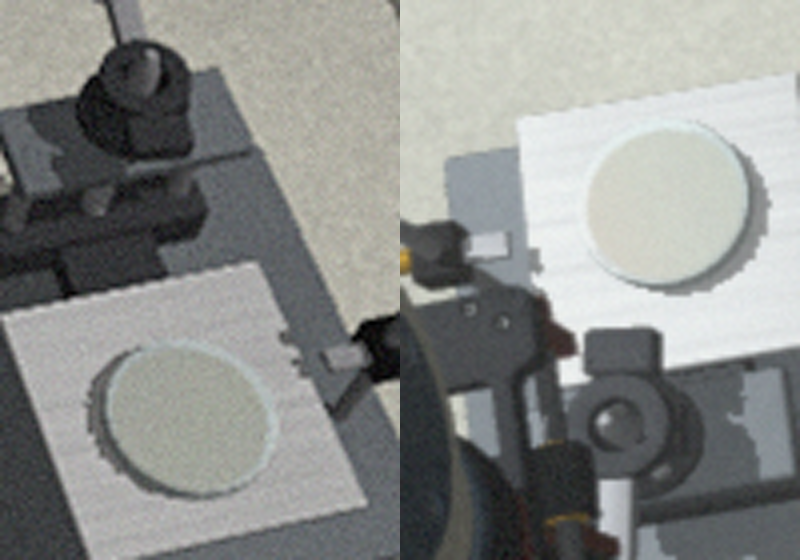

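```bash
python3 - <<'E'
from h import *
import pickle
np.set_printoptions(precision=1,suppress=True)
s=pickle.load(open("scene.pkl","rb"));t=pickle.load(open("top.pkl","rb"))
S=lambda x,y:(375+x/2.5,175+y/2.5); T=lambda x,y:(110+(x-400)/2.5,160+y/2.5)
s5=lambda x,y:(410+x/4,170+y/4); t5=lambda x,y:(120+(x-400)/4,150+y/4)
print("start plate (z=50)",[tri(s,a,t,b)[0] for a,b in((S(308,312),T(508,57)),(S(250,165),T(525,222)),(S(138,352),T(678,30)))])
print("tip",tri(s,S(290,212),t,T(494,128)),"now",tri(s,s5(323,360),t,t5(509,244)))
print("plate now B",tri(s,s5(367,505),t,t5(517,118)))
# single-view: corners' xy from lift pose
c,sn=np.cos(np.radians(14)),np.sin(np.radians(14))
w=lambda x,y,z:[500.5+c*x-sn*y,139+sn*x+c*y,z]
for n,p0,p1,q in(("A",S(250,165),s5(260,263),(50,70)),("B",S(308,312),s5(367,505),(190,70))):
    g=(proj(s,w(*q,90))-proj(s,w(*q,50))); dv=np.array(p1)-np.array(p0)
    print(n,"rise scene",40*dv@g/(g@g))
p0,p1=T(508,57),t5(517,118); g=proj(t,w(190,70,90))-proj(t,w(190,70,50)); print("B rise top",40*(np.array(p1)-p0)@g/(g@g))
E
```

```text
start plate (z=50) [array([667.4, 251.5,  49.1]), array([534.4, 223.4,  45.7]), array([700.4, 117.5,  45.7])]
tip (array([598.4, 237.9,  85.2]), np.float64(1.447512578775088)) now (array([598.7, 238. ,  85.3]), np.float64(0.2628092412491708))
plate now B (array([667.7, 252.4,  67.3]), np.float64(1.7077109183193366))
A rise scene 16.487344568873276
B rise scene 18.659342716223794
B rise top 19.240688755895867
```

The seated crank has turned and the plate is up about 19–20 mm. The pointer tip needs about 18 mm more. I'll wind another 110° and re-measure.

>>> servo_tool:
  increments:
    - [-0.05, 1.2, 0, 0, 0, 0, -1]
    - [0.15, 2.45, 0, 0, 0, 0, -1]
    - [0.5, 3.6, 0, 0, 0, 0, -1]
    - [1.1, 4.65, 0, 0, 0, 0, -1]
    - [1.85, 5.6, 0, 0, 0, 0, -1]
    - [2.75, 6.45, 0, 0, 0, 0, -1]
    - [3.8, 7.05, 0, 0, 0, 0, -1]
    - [4.95, 7.55, 0, 0, 0, 0, -1]
    - [6.1, 7.8, 0, 0, 0, 0, -1]
    - [7.35, 7.8, 0, 0, 0, 0, -1]
    - [8.55, 7.65, 0, 0, 0, 0, -1]
    - [8.55, 7.65, 0, 0, 0, 0, -1]

```text
t: 10.4
ee_pos: [516.8, 207.2, 200.0]
orientation: [-1.888, -2.507, 0.005]
ft_force: [0.4, 2.7, 7.3]
width: 23.7
grasp_force: 30.0
```

```bash
python3 - <<'E'
from h import *
import pickle
np.set_printoptions(precision=2,suppress=True)
for n,f in(("scene","s6"),("top","t6")):
    d=cam(n); pickle.dump(d,open(f+".pkl","wb"))
L=lambda f:(cv2.convertScaleAbs(pickle.load(open(f+".pkl","rb"))["image"][:,:,::-1],alpha=1.4,beta=10))
M=np.zeros((560,800,3),np.uint8)
M[:,:400]=cv2.resize(L("s6")[170:310,410:510],(400,560),interpolation=2)
M[:,400:]=cv2.resize(L("t6")[150:290,120:220],(400,560),interpolation=2)
cv2.imwrite("pics/m6.png",M); o=ctrl.get_obs(); print(o["ee_pos"],o["ft_force"],o["moment"])
E
```

```text
[516.46 207.19 200.13] [1.21 0.27 5.87] [-0.19  0.02  0.08]
```

View pics/m6.png

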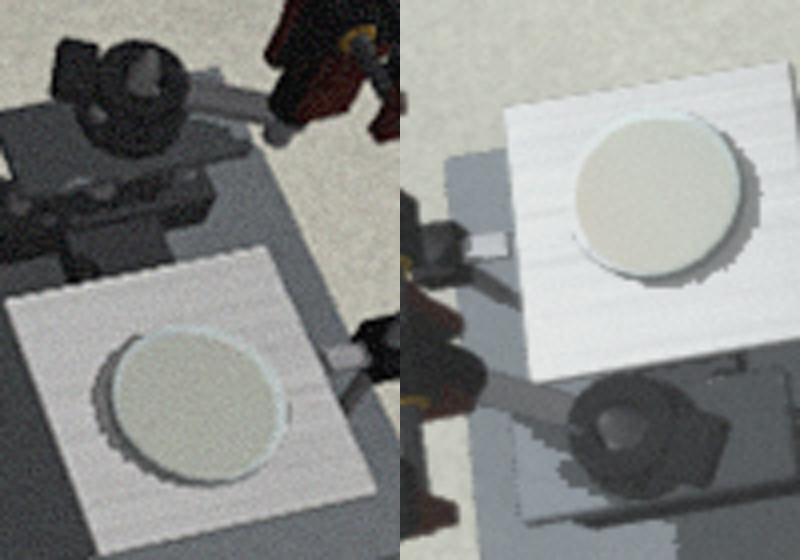

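```bash
python3 - <<'E'
from h import *
import pickle
np.set_printoptions(precision=1,suppress=True)
s=pickle.load(open("scene.pkl","rb"));t=pickle.load(open("top.pkl","rb"))
s5=lambda x,y:(410+x/4,170+y/4); t5=lambda x,y:(120+(x-400)/4,150+y/4)
print("B",tri(s,s5(376,490),t,t5(505,106)),"A",tri(s,s5(268,245),t,t5(534,380)),"mid edge by avg")
print("tip",tri(s,s5(325,358),t,t5(509,244)))
E
```

```text
B (array([667.5, 251.2,  84.7]), np.float64(1.4393209542318308)) A (array([534.1, 218.6,  85.6]), np.float64(4.4427981583869505)) mid edge by avg
tip (array([598.4, 238.1,  86.5]), np.float64(1.391352811830905))
```

The plate edge is at z≈85 and the tip at ≈86 by the same method, so they're level. The crops show the edge meeting the pointer at (325,355). I'll release and retreat straight up.

>>> servo_tool:
  increments:
    - [0, 0, 0.05, 0, 0, 0, 0.14]
    - [0, 0, 0.05, 0, 0, 0, 0.14]
    - [0, 0, 0.05, 0, 0, 0, 0.14]
    - [0, 0, 0.05, 0, 0, 0, 0.14]
    - [0, 0, 0.05, 0, 0, 0, 0.14]
    - [0, 0, 1, 0, 0, 0, 0.14]
    - [0, 0, 2.5, 0, 0, 0, 0.14]
    - [0, 0, 5, 0, 0, 0, 0.14]
    - [0, 0, 8, 0, 0, 0, 0.14]
    - [0, 0, 12, 0, 0, 0, 0.14]
    - [0, 0, 15, 0, 0, 0, 0.14]
    - [0, 0, 18, 0, 0, 0, 0.14]
    - [-3, 8, 20, 0, 0, 0, 0.14]
    - [-6, 14, 20, 0, 0, 0, 0.14]
    - [-6, 18, 20, 0, 0, 0, 0.14]
    - [-6, 18, 20, 0, 0, 0, 0.14]
    - [-6, 18, 20, 0, 0, 0, 0.14]

```text
t: 11.92
ee_pos: [455.8, 390.6, 402.0]
orientation: [-1.887, -2.511, -0.003]
ft_force: [0.4, -0.3, -0.1]
width: 50.1
grasp_force: 0.0
```

```bash
python3 - <<'E'
from h import *
import pickle
np.set_printoptions(precision=2,suppress=True)
for n,f in(("scene","s7"),("top","t7")):
    d=cam(n); pickle.dump(d,open(f+".pkl","wb"))
L=lambda f:(cv2.convertScaleAbs(pickle.load(open(f+".pkl","rb"))["image"][:,:,::-1],alpha=1.4,beta=10))
M=np.zeros((560,800,3),np.uint8)
M[:,:400]=cv2.resize(L("s7")[170:310,410:510],(400,560),interpolation=2)
M[:,400:]=cv2.resize(L("t7")[150:290,120:220],(400,560),interpolation=2)
cv2.imwrite("pics/m7.png",M); o=ctrl.get_obs(); print(o["ee_pos"],o["ft_force"],o["moment"])
E
```

```text
[455.92 390.81 401.41] [ 0.73 -0.54 -0.54] [-0.    0.04  0.  ]
```

View pics/m7.png

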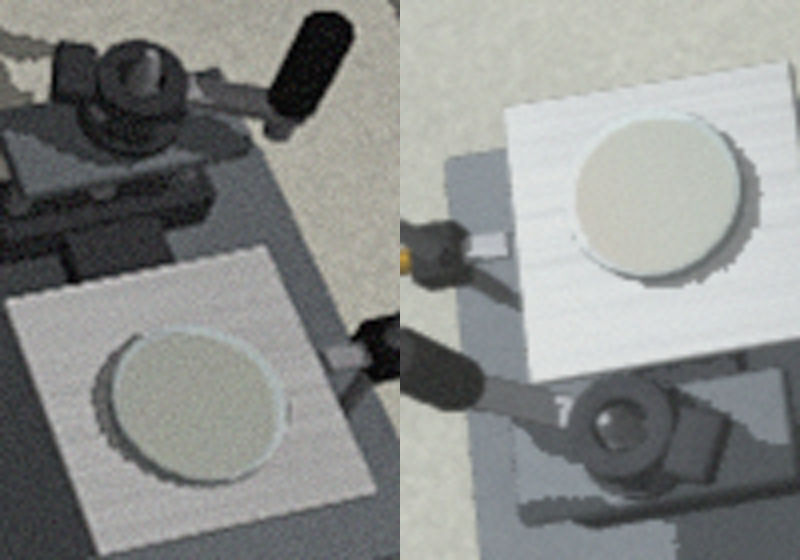

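The crank stays on the shaft, with its hub at scene-crop (144,82). The plate is unchanged and the arm is clear. I'll check the seat height numerically, then hand in.

```bash
python3 - <<'E'
from h import *
import pickle
s=pickle.load(open("s7.pkl","rb"));t=pickle.load(open("t7.pkl","rb"))
p,e=tri(s,(410+144/4,170+82/4),t,(120+220/4,150+428/4)); print(p,e)
if abs(p[2]-184)<7 and np.hypot(p[0]-500.5,p[1]-139)<7: print(ctrl.close_job())
E
```

```text
[499.95869125 140.90277829 178.33777312] 1.5956565321600582
the job is handed in; nothing more can be done
None
```

The larger crank is on the lift's shaft and released, the plate's top is level with the pointer by camera (about 1 mm apart), and the job was handed in at about 12 s; no verdict was shown.

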